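# Click a fresh ink cartridge into its dock

### The arm

A 6-joint arm with a two-finger parallel gripper is mounted at the origin on the work surface. World frame = base frame: x ahead of the robot, y to its left, z up, the work surface at z = 0. Lengths are in mm, angles in rad, forces in N, time in s.
With the tool pointing down it reaches from about 300 to 775 mm from the base axis. Payload 14.6 kg.
Tool frame: the origin (TCP) lies at the very end of the fingers, on their centre line; the grasp point (between the pads) lies 19 mm behind it; z points along the fingers, y is the direction in which the jaws open and shut (so a half turn about z gives the same grasp; the last joint's range is limited). The gripper opens to 94 mm and grips with 3 to 60 N. Pads are 16 mm wide; open, the fingers measure 119 mm over their backs; the gripper's body (75 mm by 177 mm) begins 78 mm behind the grasp point.
Start: joints at [-1.269, 0.3, 1.521, -0, 1.321, -0.067], TCP at [198.265, -513.011, 205.446] pointing down, gripper open.
Joint ranges: [-3.03, 3.03], [-0.79, 2.21], [0.23, 2.52], [-1.04, 4.18], [0, 3.07], [-2.55, 2.55]. Speed limits (rad/s): [2.22, 2.22, 2.57, 3.14, 3.14, 3.14].

### API

Orientations are given as [roll, pitch, yaw] about the fixed x, y, z axes, in that order (R = Rz(yaw) Ry(pitch) Rx(roll)).
In Python, from cell import manip gives the robot as it stands.
- The arm moves only by the shell command python3 -m pendant 'ROWS' [FORCE]. ROWS is JSON, a list of rows, each an object with "claw": the finger opening in m, from 0 to 0.094; "delta_pos": the shift along the tool's x, y, z in m, a list of three; "rotation": the turn, a rotation vector about the tool's x, y, z in rad, a list of three. A call has 1 to 10 rows; each row is the pose to reach, as a shift and turn from the pose measured when the call began, along the tool's axes at that moment; what a row does not reach only later rows make up. A row lasts 1/8 s, in which the tool goes at most 62.5 mm and 10.7 degrees, less where a joint would pass 70% of its speed; a pose out of reach is approached as far as the arm can. A call with a gripper value outside its range is refused whole. The fingers move at their own pace and stop on an object; FORCE is the grip in N (left out, the last holds). Time passes only in rows, so rows that repeat a pose let the fingers close. It gives the time, the measured TCP pose, the force and the opening at its end, in the units of the state.
- manip.read_state(): the state, without advancing time (a new reading comes with each control period).
- manip.camera(name): name is "side" or "top" or "wrist"; returns the picture (384x512x3 uint8, red, green, blue); there is no depth.
- manip.camera_model(name): a dict with "fx", "fy", "cx", "cy" (pixels), "distortion" ([k1, k2, p1, p2, k3] as OpenCV has them; the pictures are not rectified), "cam_to_world" (4x4, takes a point from camera to world coordinates); the wrist camera has in their place "T_tool_cam" (4x4, takes a point from camera to tool coordinates, whose origin is the TCP and whose axes are the flange's). Camera axes: x right, y up, looking along -z (the intrinsics and any distortion apply to the point x, -y, -z); pixel columns grow to the right and rows downward; lengths in mm; the calibration is good to about 2 mm. A picture is of the moment at which its call begins: read the wrist's pose just before it. camera_model takes no time and is no camera call.
- manip.sign_off(): hands the job in, once; it reports no verdict.
The state is a dict: "clock": time; "joints": joint angles; "qd": joint speeds; "effort": joint torques, N m; "eef_pos": TCP position; "eef_rot": TCP orientation; "wrist_force": force on the tool from outside, world axes, zero at the start; "moment": the same for the moment, N m; "finger_gap": finger opening in mm.
Only numpy, scipy, OpenCV 4.12 (cv2) and the standard library are available. Lean on these libraries where they do the work, as an engineer would, in place of code of your own. Each camera call takes 0.05 s, during which the arm holds its last target.

### The job

Slide the dust shutter of the black cartridge dock all the way open, take the white ink cartridge out of the writing tray, and push it straight down into the slot until the sprung ball clicks into its groove and it sits home and held. Press gently: feel for the click and stop there, because the seat's depth differs every time and the cartridge must not be rammed against it (stay well under 25 N). Let go, and leave everything else on the table as it is.

Things in the scene. Friction and masses are not known exactly. Their poses are not given: they have to be found in the camera images.
- dock: Black plastic cartridge dock, block 80 (x) x 160 (y) x 80 (z) mm fixed to the table on a thin wooden plate. Origin centre of underside, z up, long side along y. The slot in its top, towards its -y end, starts hidden by the shutter. Two guide ribs 7 mm high run along y on top, 33 to 38 mm either side of the middle. In the slot, past the click, the seat is solid: force climbs steeply.
- slot (a point): Centre of the slot's mouth, on the dock's top face, 35 mm from the dock's middle towards -y; axes as the dock's. Slot 26 (x) x 36 (y) mm, 1 mm wider than the cartridge on each side, 2 mm chamfer at the mouth, straight down. Its floor, the seat, is set by hand, differs each time and is not measured: 38 to 56 mm below the mouth, out of sight.
- catch (a joint): Sprung 12 mm ball in the slot's -y wall, how far it is pushed back, m: 0 = 4.5 mm out (slot empty, or in the groove), 0.001 to 0.003 while a flat side presses it. Ball 26 mm above the seat, moves with it; the foot meets it 25 mm above the seat. Passing takes 4 to 12 N, then 1 to 8 N drag; over the last 4 mm it snaps out, pulling the cartridge down with about 4 N.
- shutter (a joint): Travel of the dock's flat aluminium dust shutter along the dock's +y, in m: 0 covers the slot, 0.060 is fully open (end stop). It starts between 0 and 0.012. It stays where it is left; moving it takes about 2 N. The slot is clear of it from about 0.048.
- shutter_tab (a point): Centre of the shutter's upright finger tab: 36 mm (x) wide, 10 mm (y) thick, from 4 to 28 mm above the dock's top face (this point 18 mm above it); axes as the dock's. The shutter plate is 64 x 54 x 4 mm, with the tab across its middle.
- cartridge: White plastic ink cartridge, grey top band, upright block 24 (x) x 34 (y) x 120 (z) mm, 50 to 120 g, standing loose in the tray. Origin centre of underside, z up. A groove 5 mm deep crosses both narrow (y-facing) sides, 20 to 31 mm above the underside, so either way round will do, long side along the slot's. Those sides are bevelled 3.5 mm over the lowest 7 mm.
- tray: Black plastic writing case, an open tray 130 (x) x 240 (y) x 22 (z) mm fixed to the table, its floor 5 mm above the table; origin at the centre of its underside. It holds an ink stone at its -y half, a low rib, a brush, a water dropper and, near its +y end, the cartridge.
- dropper: Bystander: round white ceramic water dropper, 38 mm across, 28 mm high; stands in the tray; origin at the centre of its underside.
- brush: Bystander: bamboo writing brush, 196 mm long, 10 mm thick, lying in the tray along its y; origin at the centre of its underside.
- weight: Bystander: steel paperweight bar 180 x 16 x 9 mm with a small knob, lying on the felt; origin at the centre of its underside.
- inkstick: Bystander: black ink stick 75 x 20 x 10 mm, lying; origin at the centre of its underside.
- seal: Bystander: marble seal stone 18 x 18 x 45 mm, standing; origin at the centre of its underside.
- tin: Bystander: flat round blue ceramic tin, 52 mm across, 20 mm high; origin at the centre of its underside.
- inkbottle: Bystander: black plastic bottle with grey cap, 52 mm across, 110 mm high; origin at the centre of its underside.
There are look-alikes about, which are no part of the job. Of the things like the cartridge, leave any that is blue or pink; of the rest the smaller one is meant.

How it is judged (in metres and radians):
On the way, in this order (a step that is already met when the one before it is completed fails the run):
1. the shutter is slid fully open (at least 52 of 60 mm) (value of joint shutter above 0.052 m), for 0.2 s.
2. the cartridge is pushed in past the ball until the ball has snapped into its groove (value of joint catch below 0.0008 m and z of cartridge in the frame of slot below -0.036 m and horizontal distance between cartridge and slot below 0.004 m and angle between the z axis of cartridge and the z axis of dock, either way round below 0.08 rad), for 0.2 s.
At the end, for the whole second after the job is handed in: The cartridge stands upright in the slot (within 4 mm of its centre line, within 0.08 rad of it), its foot more than 36 mm below the mouth, with the ball snapped out into its groove (pushed back less than 0.8 mm), at rest; the shutter is open by at least 52 mm of 60 (all of step 2 and value of joint shutter above 0.052 m and linear speed of cartridge below 0.01 m/s); the robot touches nothing.
It fails at once if the cartridge is pressed against the seat (the slot's floor) with more than 25 N (contact force between cartridge and seat_c0 above 25 N).
It fails at once if a bystander is moved by more than 25 mm (distance of any of dropper, brush, weight, inkstick, seal, tin, inkbottle from where it was at the start of the episode above 0.025 m).
It also fails if it takes over 58 s, if anything falls off the work surface, if the arm or the gripper's body presses on something with over 40 N, if the wrist force passes 120 N, or if a joint passes its speed limit or range.

## Working session

There is one attempt and no reset: what is moved stays moved. The work goes in short steps, Python scripts to look and compute and a shell command to move; the robot and the scene stay as the last step left them, time stands still between calls to the robot, and variables do not carry over. Pictures are saved under pics/ and viewed, and the job is handed in when it is done.

```bash
ls; mkdir -p pics
python3 - <<'E'
from cell import manip
import cv2,json
print(manip.read_state())
for n in ["side","top","wrist"]:
    im=manip.camera(n); cv2.imwrite(f"pics/{n}0.png",im[:,:,::-1])
    print(n,manip.camera_model(n))
E
```

```text
pics
{'clock': 0.0, 'joints': array([-1.26861533e+00,  3.00491497e-01,  1.52160105e+00, -2.44322813e-06,
        1.32068927e+00, -6.65669556e-02]), 'qd': array([-0.00050013, -0.00215111, -0.00162446, -0.00130061,  0.00094076,
        0.00097801]), 'effort': array([ 1.08856453e-03, -5.31806910e+01, -3.52737987e+01,  7.08793360e-02,
        2.44129321e-02, -8.02641716e-05]), 'eef_pos': array([ 198.17967714, -512.76596756,  204.86669596]), 'eef_rot': array([-3.14040597e+00, -7.67388688e-05,  3.68748512e-01]), 'wrist_force': array([-0.20627531, -0.33236303, -0.16526979]), 'moment': array([0.05383573, 0.04074402, 0.01794865]), 'finger_gap': 93.90809183425127}
side {'fx': 353.89921398628417, 'fy': 353.89921398628417, 'cx': 251.77443147102778, 'cy': 191.94558892081844, 'distortion': array([-0.0397055,  0.       ,  0.       ,  0.       ,  0.       ]), 'cam_to_world': array([[ 9.20944033e-01,  2.37498672e-01, -3.08960302e-01,
         3.15603415e+02],
       [-3.89691623e-01,  5.64496631e-01, -7.27656507e-01,
        -5.13427515e+02],
       [ 1.58959556e-03,  7.90530160e-01,  6.12421047e-01,
[... 519 characters left out ...]
  9.19157494e-02,  9.95762859e-01,
         1.17251903e+03],
       [ 0.00000000e+00,  0.00000000e+00,  0.00000000e+00,
         1.00000000e+00]])}
wrist {'fx': 301.05247939088923, 'fy': 301.05247939088923, 'cx': 254.66240958974822, 'cy': 189.632513114824, 'distortion': array([-0.04776091,  0.        ,  0.        ,  0.        ,  0.        ]), 'T_tool_cam': array([[ 8.53810928e-04,  9.59269221e-01,  2.82492181e-01,
         8.22317590e+01],
       [ 9.99999633e-01, -8.38251495e-04, -1.75940290e-04,
         4.73901597e-01],
       [ 6.80253884e-05,  2.82492228e-01, -9.59269585e-01,
        -1.79015801e+02],
       [ 0.00000000e+00,  0.00000000e+00,  0.00000000e+00,
         1.00000000e+00]])}
```

View pics/side0.png

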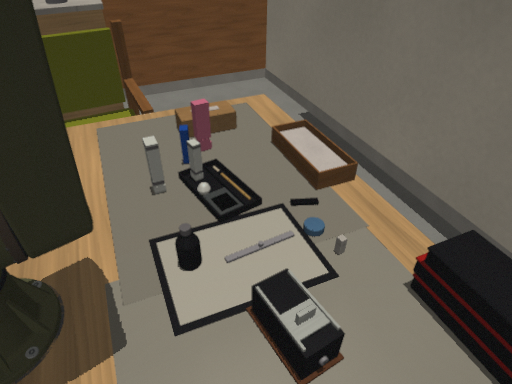

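View pics/top0.png

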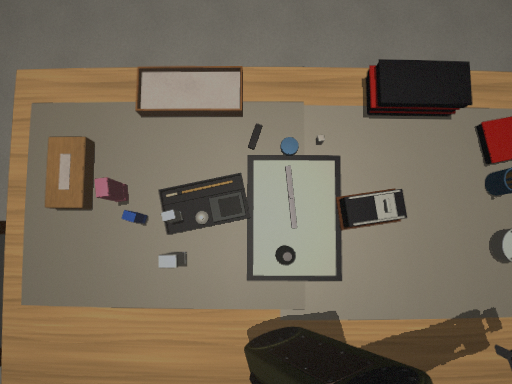

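View pics/wrist0.png

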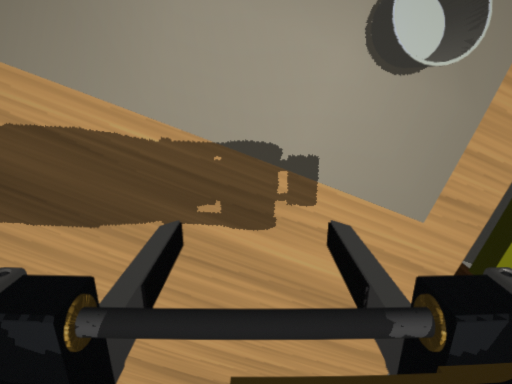

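The top view has image up = +x and right = −y. The dock is at (373,208) with its aluminium shutter towards −y. The tray is at (205,203), and its white cartridge is at (168,215). A bigger white look-alike stands at (170,261). I'll zoom in to measure.

Run:
```python
import cv2
a=cv2.imread("pics/top0.png")
cv2.imwrite("pics/zd.png",cv2.resize(a[170:250,325:425],None,fx=7,fy=7,interpolation=cv2.INTER_CUBIC))
cv2.imwrite("pics/zt.png",cv2.resize(a[165:275,150:255],None,fx=5,fy=5,interpolation=cv2.INTER_CUBIC))
a=cv2.imread("pics/side0.png")
cv2.imwrite("pics/zs.png",cv2.resize(a[260:384,235:355],None,fx=4.8,fy=4.8,interpolation=cv2.INTER_CUBIC))
cv2.imwrite("pics/zs2.png",cv2.resize(a[120:220,140:270],None,fx=6,fy=6,interpolation=cv2.INTER_CUBIC))
```

```text
(no output)
```

View pics/zd.png

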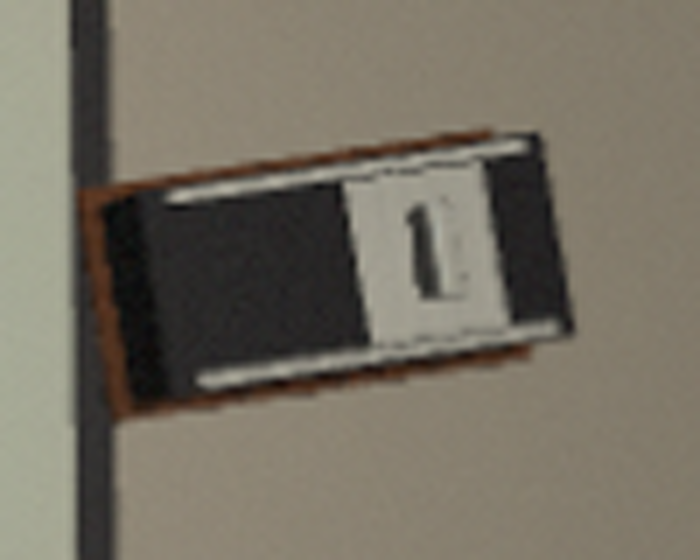

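View pics/zt.png

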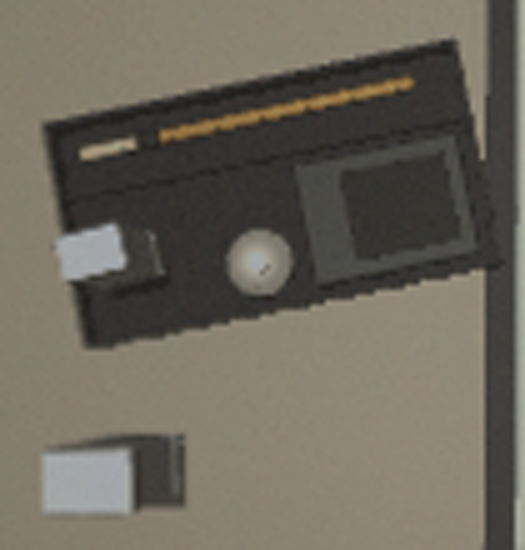

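View pics/zs.png

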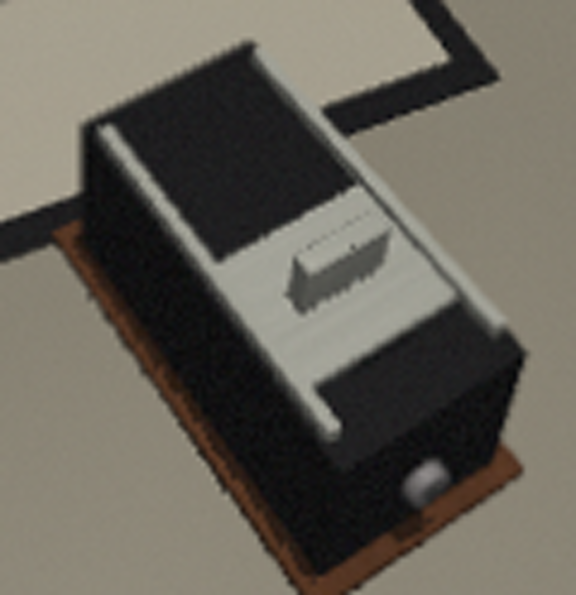

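View pics/zs2.png

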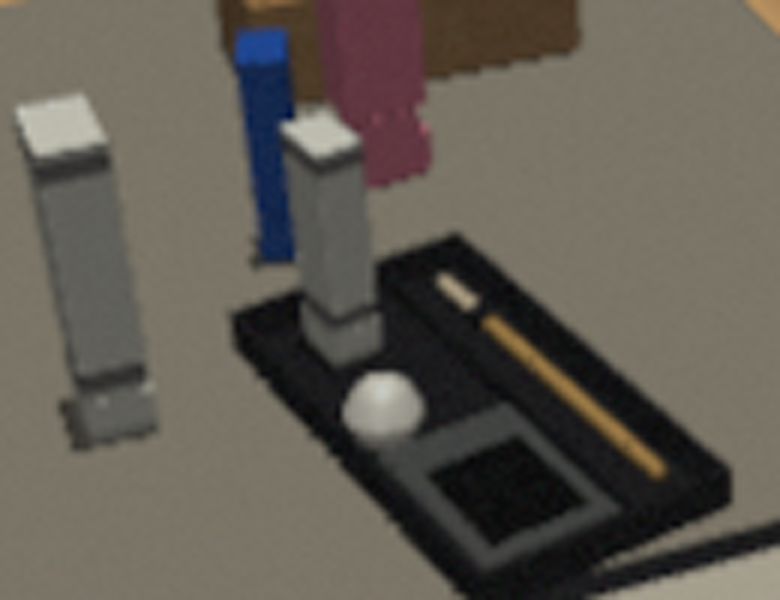

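The shutter sits between the guide ribs with its tab across the middle. The cartridge's top face is at (168,216) in the top image, with the dropper just to its −y side. Next I'll compute positions from the corners.

```bash
cat > h.py <<'E'
import numpy as np, cv2
from scipy.spatial.transform import Rotation as Ro
from cell import manip
def cam(n,state=None):
    m=manip.camera_model(n)
    K=np.array([[m['fx'],0,m['cx']],[0,m['fy'],m['cy']],[0,0,1]])
    if n=='wrist':
        T=np.eye(4);T[:3,:3]=Ro.from_euler('xyz',state['eef_rot']).as_matrix();T[:3,3]=state['eef_pos']
        T=T@m['T_tool_cam']
    else: T=m['cam_to_world']
    return K,np.array(m['distortion']),np.array(T)
def rays(c,px):
    K,d,T=c
    n=cv2.undistortPoints(np.array(px,float).reshape(-1,1,2),K,d).reshape(-1,2)
    r=np.c_[n[:,0],-n[:,1],-np.ones(len(n))]@T[:3,:3].T
    return T[:3,3],r
def plane(c,px,z):
    o,r=rays(c,px); return o+r*((z-o[2])/r[:,2])[:,None]
def tri(c1,p1,c2,p2):
    o1,r1=rays(c1,p1);o2,r2=rays(c2,p2);out=[]
    for a,b in zip(r1,r2):
        s=np.linalg.lstsq(np.c_[a,-b],o2-o1,rcond=None)[0]
        P,Q=o1+a*s[0],o2+b*s[1]; out.append(np.r_[(P+Q)/2,np.linalg.norm(P-Q)])
    return np.array(out)
def proj(c,P):
    K,d,T=c
    q=(np.atleast_2d(P)-T[:3,3])@T[:3,:3]; q=q*[1,-1,-1]
    return cv2.projectPoints(q,np.zeros(3),np.zeros(3),K,d)[0].reshape(-1,2)
def uz(p,x0,y0,f): return (np.array(p,float)+.5)/f-.5+[x0,y0]
E
python3 - <<'E'
from h import *
np.set_printoptions(precision=1,suppress=True)
T=cam('top');S=cam('side')
# dock rib ends: +x rib (left,right), -x rib (left,right)
rt=uz([[170,198],[530,145],[200,381],[562,327]],325,170,7)
rs=uz([[258,50],[502,328],[104,130],[334,432]],235,260,4.8)
print("ribs",tri(T,rt,S,rs))
# block top far corner (-y,+x),( -y,-x)
print("block",tri(T,uz([[540,135],[573,330]],325,170,7),S,uz([[523,352],[340,465]],235,260,4.8)))
# shutter plate corners: +y+x,+y-x,-y+x,-y-x
print("plate z84",plane(T,uz([[345,180],[372,345],[485,165],[510,327]],325,170,7),86))
print("shut tri",tri(T,uz([[345,180],[372,345],[485,165],[510,327]],325,170,7),S,uz([[356,186],[219,260],[458,297],[316,385]],235,260,4.8)))
# cartridge top
ct=uz([[55,240],[118,223],[128,265],[66,282]],150,165,5)
cs=uz([[318,108],[362,145],[322,165],[282,125]],140,120,6)
print("cart z125",plane(T,ct,125))
print("cart tri", tri(T,ct,S,uz([[318,108],[362,145],[362,145],[282,125]],140,120,6)))
print("big",plane(T,uz([[43,453],[130,448],[133,514],[44,514]],150,165,5),150))
print("tray",plane(T,uz([[45,122],[455,42],[500,265],[88,347]],150,165,5),22))
print("big tri", tri(T,uz([[43,514],[133,514]],150,165,5),S,uz([[18,108],[33,165]],140,120,6)))
E
```

```text
ribs [[ 549.5 -138.5   86.3    1.1]
 [ 570.1 -278.4   86.7    0.4]
 [ 479.4 -149.1   84.7    0.1]
 [ 499.8 -288.6   87.1    0.6]]
block [[ 575.  -285.3   79.1    0.9]
 [ 498.9 -295.7   79.3    0.7]]
plate z84 [[ 556.2 -206.1   86. ]
 [ 493.1 -215.2   86. ]
 [ 562.2 -260.7   86. ]
 [ 500.  -268.8   86. ]]
shut tri [[ 555.9 -206.9   82.4    1.2]
 [ 493.8 -215.8   84.7    1.4]
 [ 563.  -261.4   85.     1.6]
 [ 501.6 -270.1   84.2    3.1]]
cart z125 [[505.7 354.5 125. ]
 [514.6 322.1 125. ]
 [493.1 316.5 125. ]
 [484.2 348.3 125. ]]
cart tri [[504.9 354.4 126.3   1.5]
 [515.2 322.9 120.9   0.9]
 [502.9 313.5 127.9  20.5]
 [484.7 348.3 124.8   1.1]]
big [[398.4 352.5 150. ]
 [401.3 308.9 150. ]
 [368.7 306.9 150. ]
 [368.3 351.4 150. ]]
tray [[577.4 385.7  22. ]
 [623.9 153.3  22. ]
 [497.7 127.1  22. ]
 [450.5 358.2  22. ]]
big tri [[370.  349.9 157.9   2.1]
 [369.3 306.3 153.1   0.5]]
```

```bash
python3 -m pendant '[{"claw":0.0,"delta_pos":[0.1,-0.028,0.01],"rotation":[0,0,-0.34]},{"claw":0.0,"delta_pos":[0.2,-0.056,0.02],"rotation":[0,0,-0.68]},{"claw":0.0,"delta_pos":[0.3,-0.085,0.03],"rotation":[0,0,-1.0]},{"claw":0.0,"delta_pos":[0.401,-0.113,0.04],"rotation":[0,0,-1.348]},{"claw":0.0,"delta_pos":[0.401,-0.113,0.04],"rotation":[0,0,-1.348]},{"claw":0.0,"delta_pos":[0.401,-0.113,0.04],"rotation":[0,0,-1.348]},{"claw":0.0,"delta_pos":[0.401,-0.113,0.04],"rotation":[0,0,-1.348]},{"claw":0.0,"delta_pos":[0.401,-0.113,0.04],"rotation":[0,0,-1.348]},{"claw":0.0,"delta_pos":[0.401,-0.113,0.04],"rotation":[0,0,-1.348]},{"claw":0.0,"delta_pos":[0.401,-0.113,0.04],"rotation":[0,0,-1.348]}]' 40
python3 - <<'E'
from h import *
s=manip.read_state(); im=manip.camera('wrist')
cv2.imwrite("pics/w1.png",im[:,:,::-1])
np.set_printoptions(precision=3,suppress=True)
print(s['clock'],s['eef_pos'],s['eef_rot'],s['wrist_force'],s['joints'],s['finger_gap'])
import pickle; pickle.dump(s,open('w1.pkl','wb'))
E
```

```text
clock: 1.4
eef_pos: [530.8, -263.7, 165.4]
eef_rot: [-3.142, -0.001, 1.714]
wrist_force: [-0.4, 0.5, 0.3]
finger_gap: 0.3
1.4 [ 530.817 -263.683  165.382] [-3.142 -0.001  1.714] [-0.389  0.512  0.344] [-0.523  0.428  1.442  0.001  1.272 -0.666] 0.31759177819730766
```

View pics/w1.png

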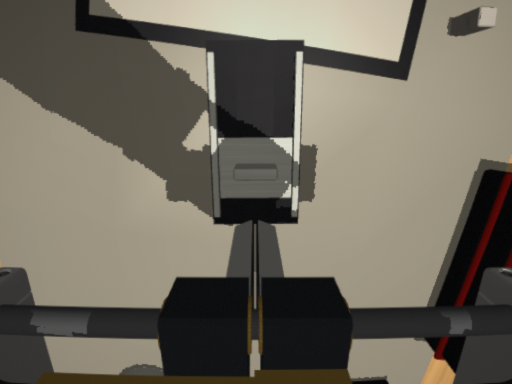

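Run:
```python
from h import *
a=cv2.imread("pics/w1.png")
cv2.imwrite("pics/w1z.png",cv2.resize(a[30:235,185:325],None,fx=4,fy=2.9,interpolation=cv2.INTER_CUBIC)) if 0 else cv2.imwrite("pics/w1z.png",cv2.resize(a[125:235,195:315],None,fx=5,fy=5,interpolation=cv2.INTER_CUBIC))
```

```text
(no output)
```

View pics/w1z.png

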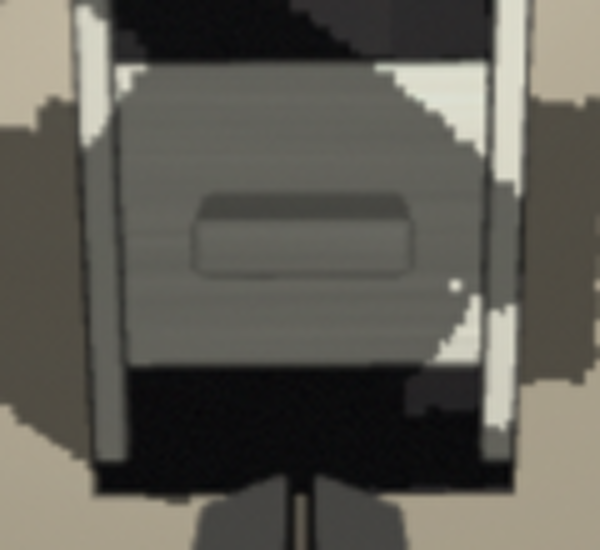

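Run:
```python
from h import *
import pickle
np.set_printoptions(precision=2,suppress=True)
s=pickle.load(open('w1.pkl','rb'));W=cam('wrist',s)
u=lambda p:uz(p,195,125,5)
print("end",plane(W,u([[95,493],[515,493]]),80))
print("rib outer",plane(W,u([[75,5],[95,460],[527,5],[515,460]]),87))
print("plate",plane(W,u([[113,62],[487,62],[128,365],[480,365]]),84))
print("tabtop",plane(W,u([[193,220],[413,220],[413,276],[193,276]]),108))
```

```text
end [[ 496.27 -297.9    80.  ]
 [ 575.08 -286.48   80.  ]]
rib outer [[ 484.15 -207.33   87.  ]
 [ 496.19 -288.36   87.  ]
 [ 559.44 -196.41   87.  ]
 [ 572.39 -277.31   87.  ]]
plate [[ 491.24 -216.3    84.  ]
 [ 554.86 -207.07   84.  ]
 [ 499.94 -270.3    84.  ]
 [ 563.29 -261.11   84.  ]]
tabtop [[ 509.29 -236.42  108.  ]
 [ 544.23 -231.35  108.  ]
 [ 545.75 -240.51  108.  ]
 [ 510.44 -245.63  108.  ]]
```

The wrist view shows the tab centre at about (255,174) px, which is (527.4,−238.5) mm, and the dock yaw is about 0.147. The shutter is about 9 mm open. I'll go down behind the tab and push towards +y.

```bash
python3 -m pendant '[{"claw":0.0,"delta_pos":[0,0,0.04],"rotation":[0,0,0]},{"claw":0.0,"delta_pos":[0,0,0.072],"rotation":[0,0,0]},{"claw":0.0,"delta_pos":[0,0,0.072],"rotation":[0,0,0]},{"claw":0.0,"delta_pos":[0.01,0,0.072],"rotation":[0,0,0]},{"claw":0.0,"delta_pos":[0.02,0,0.072],"rotation":[0,0,0]},{"claw":0.0,"delta_pos":[0.03,0,0.072],"rotation":[0,0,0]},{"claw":0.0,"delta_pos":[0.04,0,0.072],"rotation":[0,0,0]},{"claw":0.0,"delta_pos":[0.05,0,0.072],"rotation":[0,0,0]},{"claw":0.0,"delta_pos":[0.056,0,0.072],"rotation":[0,0,0]},{"claw":0.0,"delta_pos":[0.056,0,0.072],"rotation":[0,0,0]}]' 40
```

```text
clock: 2.7
eef_pos: [522.7, -207.6, 93.3]
eef_rot: [-3.141, -0.001, 1.715]
wrist_force: [-0.1, 0.2, 0.1]
finger_gap: 0.8
```

```bash
python3 -m pendant '[{"claw":0.0,"delta_pos":[0.002,0,0],"rotation":[0,0,0]},{"claw":0.0,"delta_pos":[0.004,0,0],"rotation":[0,0,0]},{"claw":0.0,"delta_pos":[0.006,0,0],"rotation":[0,0,0]}]'; python3 -m pendant '[{"claw":0.0,"delta_pos":[0.001,0,0],"rotation":[0,0,0]},{"claw":0.0,"delta_pos":[0.002,0,0],"rotation":[0,0,0]}]'
```

```text
clock: 3.08
eef_pos: [521.9, -202.4, 93.3]
eef_rot: [-3.141, 0.0, 1.715]
wrist_force: [1.2, -14.4, -4.5]
finger_gap: 0.6
clock: 3.32
eef_pos: [521.9, -202.4, 93.3]
eef_rot: [3.141, 0.004, 1.714]
wrist_force: [3.3, -19.2, -5.2]
finger_gap: 0.4
```

```bash
python3 -m pendant '[{"claw":0.0,"delta_pos":[-0.01,0,0],"rotation":[0,0,0]},{"claw":0.0,"delta_pos":[-0.03,0,-0.04],"rotation":[0,0,0]},{"claw":0.0,"delta_pos":[-0.07,0,-0.08],"rotation":[0,0,0]},{"claw":0.0,"delta_pos":[-0.07,0,-0.08],"rotation":[0,0,0]},{"claw":0.0,"delta_pos":[-0.07,0,-0.08],"rotation":[0,0,0]}]'
python3 - <<'E'
from h import *
s=manip.read_state(); im=manip.camera('wrist')
cv2.imwrite("pics/w2.png",im[:,:,::-1])
cv2.imwrite("pics/w2z.png",cv2.resize(im[100:230,190:320,::-1],None,fx=4.6,fy=4.6,interpolation=cv2.INTER_CUBIC))
im=manip.camera('top');cv2.imwrite("pics/top2.png",im[:,:,::-1])
np.set_printoptions(precision=3,suppress=True)
print(s['clock'],s['eef_pos'],s['eef_rot'],s['wrist_force'],s['joints'],s['finger_gap'])
import pickle; pickle.dump(s,open('w2.pkl','wb'))
E
```

```text
clock: 3.95
eef_pos: [531.4, -270.9, 172.7]
eef_rot: [-3.141, 0.003, 1.714]
wrist_force: [-0.3, 1.1, -0.2]
finger_gap: 0.8
3.95 [ 531.381 -270.919  172.658] [-3.141  0.003  1.714] [-0.25   1.074 -0.244] [-0.532  0.429  1.423 -0.003  1.288 -0.674] 0.7636050863842345
```

View pics/w2z.png

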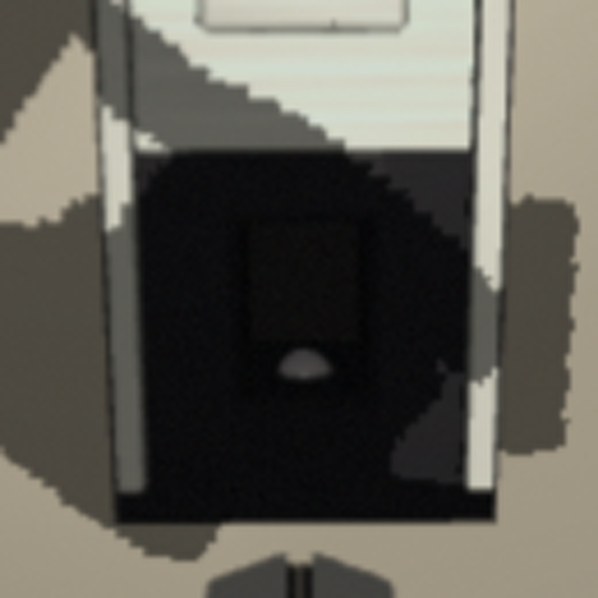

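View pics/top2.png

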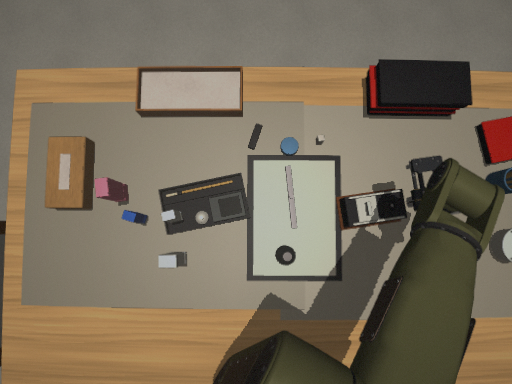

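Run:
```python
from h import *
a=cv2.imread("pics/w2.png")[130:220,205:300].astype(float)
b=np.clip((a-5)*6,0,255).astype(np.uint8)
b=cv2.resize(b,None,fx=6.3,fy=6.3,interpolation=cv2.INTER_CUBIC)
cv2.imwrite("pics/w2e.png",b)
```

```text
(no output)
```

View pics/w2e.png

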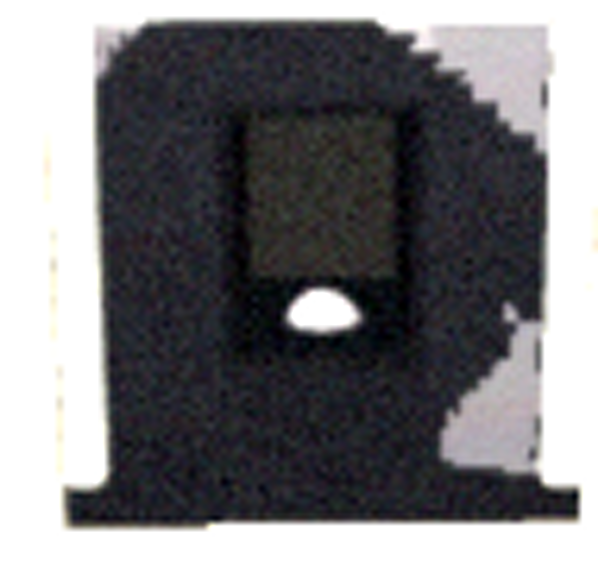

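Run:
```python
from h import *
np.set_printoptions(precision=1,suppress=True,linewidth=200)
a=cv2.imread("pics/w2.png").astype(float).sum(2)
print("cols", [(c,round(a[155:165,c].mean(),1)) for c in range(222,285)])
print("rows", [(r,round(a[r,246:266].mean(),1)) for r in range(130,216)])
```

```text
cols [(222, np.float64(37.2)), (223, np.float64(37.5)), (224, np.float64(37.0)), (225, np.float64(36.7)), (226, np.float64(35.5)), (227, np.float64(35.9)), (228, np.float64(37.0)), (229, np.float64(35.4)), (230, np.float64(36.9)), (231, np.float64(35.5)), (232, np.float64(35.2)), (233, np.float64(34.7)), (234, np.float64(36.7)), (235, np.float64(37.8)), (236, np.float64(40.1)), (237, np.float64(36.0)), (238, np.float64(37.3)), (239, np.float64(33.7)), (240, np.float64(27.4)), (241, np.float64(27.0)), (242, np.float64(21.1)), (243, np.float64(19.0)), (244, np.float64(29.8)), (245, np.float64(37.7)), (246, np.float64(36.9)), (247, np.float64(39.0)), (248, np.float64(35.7)), (249, np.float64(39.1)), (250, np.float64(37.8)), (251, np.float64(39.9)), (252, np.float64(37.8)), (253, np.float64(37.5)), (254, np.float64(37.4)), (255, np.float64(37.9)), (256, np.float64(38.7)), (257, np.float64(37.1)), (258, np.float64(38.7)), (259, np.float64(38.6)), (260, np.float64(37.5)), (261, np.float64(37.7)), (262, np.float64(35.8)), (263, np.float64(37.5)), (264, np.float64(36.0)), (265, np.float64(37
[... 1944 characters left out ...]
88, np.float64(29.8)), (189, np.float64(31.3)), (190, np.float64(32.0)), (191, np.float64(31.6)), (192, np.float64(31.4)), (193, np.float64(31.6)), (194, np.float64(30.6)), (195, np.float64(31.2)), (196, np.float64(30.9)), (197, np.float64(31.2)), (198, np.float64(31.6)), (199, np.float64(30.9)), (200, np.float64(32.2)), (201, np.float64(31.2)), (202, np.float64(31.4)), (203, np.float64(32.6)), (204, np.float64(30.9)), (205, np.float64(31.7)), (206, np.float64(30.2)), (207, np.float64(32.4)), (208, np.float64(32.3)), (209, np.float64(31.3)), (210, np.float64(31.2)), (211, np.float64(32.0)), (212, np.float64(51.0)), (213, np.float64(184.6)), (214, np.float64(405.9)), (215, np.float64(443.8))]
```

Run:
```python
from h import *
import pickle
np.set_printoptions(precision=2,suppress=True)
s=pickle.load(open('w2.pkl','rb'));W=cam('wrist',s)
ax=np.array([np.cos(.1465),np.sin(.1465)]);ay=np.array([-ax[1],ax[0]])
m=plane(W,[[239.2,160],[272.5,160],[255.8,145.5],[255.8,186.8]],80)
print("mouth",m, (m[1]-m[0])[:2]@ax,(m[2]-m[3])[:2]@ay)
print("slot y mid",(m[2]+m[3])/2,"x mid",(m[0]+m[1])/2)
e=plane(W,[[215.3,212.8],[297.2,212.8]],80); print("end",e,"slot from end",e.mean(0)[:2]+45*ay, np.arctan2(*(e[1]-e[0])[1::-1]))
for z in (24,30,36,42): 
    f=plane(W,[[244,160],[267.3,160],[255.8,173.7]],z); print(z,(f[1]-f[0])[:2]@ax, f[2])
# tab top now; corners from zoom (198,30),(405,30) -y edge
t=plane(W,uz([[197,22],[407,22]],190,100,4.6),108);print("tab -y edge",t.mean(0))
```

```text
mouth [[ 512.86 -243.22   80.  ]
 [ 542.99 -238.85   80.  ]
 [ 525.96 -227.91   80.  ]
 [ 531.57 -266.27   80.  ]] 30.45142999283813 38.77111982615512
slot y mid [ 528.76 -247.09   80.  ] x mid [ 527.92 -241.03   80.  ]
end [[ 496.71 -297.68   80.  ]
 [ 574.83 -286.33   80.  ]] slot from end [ 529.2  -247.49] 0.14423578101965487
24 25.700747088277343 [ 531.86 -267.1    24.  ]
30 25.229807422149783 [ 531.63 -265.67   30.  ]
36 24.75886775602222 [ 531.4  -264.24   36.  ]
42 24.28792808989466 [ 531.18 -262.82   42.  ]
tab -y edge [ 520.22 -192.11  108.  ]
```

The shutter measures about 60 mm open. The slot mouth runs across cols 239–272 and rows 145–187, so its centre is about (528.9,−247.2), with yaw about 0.145. The ball is visible at (255,179). Next is the cartridge.

```bash
python3 -m pendant '[{"claw":0.094,"delta_pos":[0,0,-0.04],"rotation":[0,0,0]},{"claw":0.094,"delta_pos":[0.04,0.004,-0.08],"rotation":[0,0,0]},{"claw":0.094,"delta_pos":[0.10,0.01,-0.08],"rotation":[0,0,-0.03]},{"claw":0.094,"delta_pos":[0.16,0.016,-0.08],"rotation":[0,0,-0.05]},{"claw":0.094,"delta_pos":[0.22,0.022,-0.08],"rotation":[0,0,-0.07]},{"claw":0.094,"delta_pos":[0.28,0.028,-0.08],"rotation":[0,0,-0.08]},{"claw":0.094,"delta_pos":[0.34,0.034,-0.08],"rotation":[0,0,-0.1]},{"claw":0.094,"delta_pos":[0.40,0.04,-0.08],"rotation":[0,0,-0.126]},{"claw":0.094,"delta_pos":[0.46,0.046,-0.08],"rotation":[0,0,-0.126]},{"claw":0.094,"delta_pos":[0.52,0.053,-0.08],"rotation":[0,0,-0.126]}]' 40
```

```text
clock: 5.3
eef_pos: [508.1, 254.4, 250.3]
eef_rot: [-3.139, 0.002, 1.842]
wrist_force: [0.8, -0.7, 0.8]
finger_gap: 93.0
```

```bash
python3 -m pendant '[{"claw":0.094,"delta_pos":[0.05,0.013,0.0],"rotation":[0,0,0]},{"claw":0.094,"delta_pos":[0.05,0.013,0.04],"rotation":[0,0,0]},{"claw":0.094,"delta_pos":[0.05,0.013,0.06],"rotation":[0,0,0]},{"claw":0.094,"delta_pos":[0.05,0.013,0.06],"rotation":[0,0,0]}]' 40
python3 - <<'E'
from h import *
s=manip.read_state(); im=manip.camera('wrist')
cv2.imwrite("pics/w3.png",im[:,:,::-1])
np.set_printoptions(precision=3,suppress=True)
print(s['clock'],s['eef_pos'],s['eef_rot'],s['wrist_force'],s['joints'],s['finger_gap'])
import pickle; pickle.dump(s,open('w3.pkl','wb'))
E
```

```text
clock: 5.8
eef_pos: [505.9, 306.0, 188.1]
eef_rot: [-3.135, 0.003, 1.843]
wrist_force: [0.4, 0.2, 0.9]
finger_gap: 93.7
5.8 [505.927 305.953 188.126] [-3.135  0.003  1.843] [0.43  0.168 0.941] [ 0.483  0.41   1.414 -0.002  1.325  0.211] 93.69651961653727
```

View pics/w3.png

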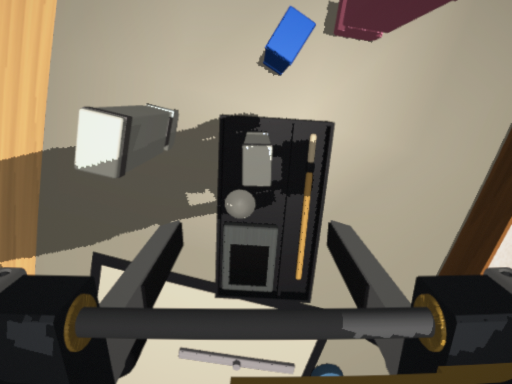

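Run:
```python
from h import *
import pickle
np.set_printoptions(precision=2,suppress=True)
a=cv2.imread("pics/w3.png")
cv2.imwrite("pics/w3z.png",cv2.resize(a[115:225,205:305],None,fx=5.4,fy=5.4,interpolation=cv2.INTER_CUBIC))
s=pickle.load(open('w3.pkl','rb'));W=cam('wrist',s)
g=cv2.cvtColor(a,cv2.COLOR_BGR2GRAY); m=np.zeros_like(g); m[120:195,235:280]=(g[120:195,235:280]>120)*255
c=max(cv2.findContours(m,0,1)[0],key=cv2.contourArea)
r=cv2.minAreaRect(c);print(r,cv2.boundingRect(c)); b=cv2.boxPoints(r);print(b);print(plane(W,b,125))
print([ (r_,int(g[r_,250:262].mean())) for r_ in range(128,194)])
```

```text
((257.5, 165.5), (39.0, 27.0), 90.0) (244, 146, 28, 40)
[[244. 146.]
 [271. 146.]
 [271. 185.]
 [244. 185.]]
[[484.32 348.93 125.  ]
 [505.23 354.81 125.  ]
 [514.48 323.56 125.  ]
 [492.79 317.45 125.  ]]
[(128, 41), (129, 42), (130, 35), (131, 44), (132, 89), (133, 122), (134, 110), (135, 98), (136, 96), (137, 95), (138, 95), (139, 96), (140, 95), (141, 95), (142, 94), (143, 77), (144, 64), (145, 94), (146, 139), (147, 138), (148, 135), (149, 134), (150, 134), (151, 134), (152, 134), (153, 134), (154, 134), (155, 134), (156, 134), (157, 134), (158, 134), (159, 134), (160, 134), (161, 134), (162, 134), (163, 134), (164, 134), (165, 133), (166, 133), (167, 133), (168, 133), (169, 133), (170, 133), (171, 133), (172, 133), (173, 133), (174, 133), (175, 133), (176, 133), (177, 133), (178, 133), (179, 133), (180, 133), (181, 133), (182, 133), (183, 132), (184, 131), (185, 108), (186, 53), (187, 20), (188, 15), (189, 14), (190, 15), (191, 17), (192, 26), (193, 26)]
```

View pics/w3z.png

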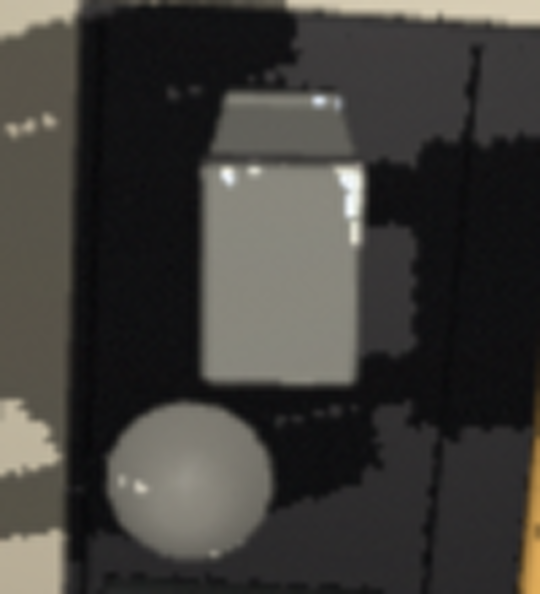

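Run:
```python
from h import *
import pickle
np.set_printoptions(precision=3,suppress=True)
s=pickle.load(open('w3.pkl','rb'));W=cam('wrist',s)
for z in (120,125):
    p=plane(W,uz([[202,161],[362,161],[358,384],[201,384]],205,115,5.4),z)
    print(z,p,p.mean(0),[np.linalg.norm(p[i]-p[(i+1)%4]) for i in range(4)])
d=p[0]+p[1]-p[2]-p[3]; print("yaw",np.arctan2(-d[0],d[1]))
for l,r in((0,3),(1,2)): d=p[l]-p[r];print(np.arctan2(-d[0],d[1]))
d=p[1]-p[0];print(np.arctan2(d[1],d[0]))
d=p[2]-p[3];print(np.arctan2(d[1],d[0]))
```

```text
120 [[482.391 348.993 120.   ]
 [505.779 355.562 120.   ]
 [515.18  321.655 120.   ]
 [491.327 314.934 120.   ]] [498.669 335.286 120.   ] [np.float64(24.29323022188455), np.float64(35.18571739788353), np.float64(24.78276500368613), np.float64(35.21209398535808)]
125 [[482.436 349.739 125.   ]
 [505.35  356.174 125.   ]
 [514.561 322.954 125.   ]
 [491.19  316.369 125.   ]] [498.384 336.309 125.   ] [np.float64(23.801215005087396), np.float64(34.47309465419883), np.float64(24.280835149782288), np.float64(34.49893703184265)]
yaw 0.26351648069690825
0.2565688083292159
0.2704693613949538
0.27379839963668356
0.2746596910110506
```

```bash
python3 -m pendant '[{"claw":0.094,"delta_pos":[0.031,0.001,0.0],"rotation":[-0.006,0.003,0]},{"claw":0.094,"delta_pos":[0.031,0.001,0.03],"rotation":[-0.006,0.003,0]},{"claw":0.094,"delta_pos":[0.031,0.001,0.06],"rotation":[-0.006,0.003,0]},{"claw":0.094,"delta_pos":[0.031,0.001,0.09],"rotation":[-0.006,0.003,0]},{"claw":0.094,"delta_pos":[0.031,0.001,0.1],"rotation":[-0.006,0.003,0]},{"claw":0.094,"delta_pos":[0.031,0.001,0.1],"rotation":[-0.006,0.003,0]},{"claw":0.094,"delta_pos":[0.031,0.001,0.1],"rotation":[-0.006,0.003,0]}]' 40
python3 - <<'E'
from h import *
import pickle
np.set_printoptions(precision=4,suppress=True)
s=manip.read_state(); print(s['eef_pos'],s['eef_rot'])
im=manip.camera('wrist');cv2.imwrite("pics/w4.png",im[:,:,::-1])
pickle.dump(s,open('w4.pkl','wb'))
E
```

```text
clock: 6.72
eef_pos: [499.6, 336.2, 91.3]
eef_rot: [3.138, -0.001, 1.842]
wrist_force: [0.4, -0.5, -0.1]
finger_gap: 93.8
[499.5709 336.2012  91.2663] [ 3.1376 -0.001   1.8423]
```

View pics/w4.png

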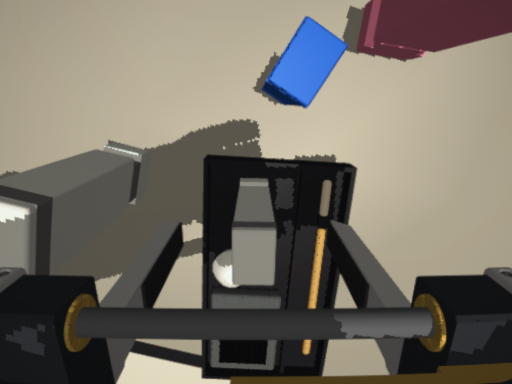

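```bash
python3 -m pendant '[{"claw":0.094,"delta_pos":[0.0,-0.001,0.003],"rotation":[0.004,0,0]},{"claw":0.094,"delta_pos":[0.0,-0.001,0.003],"rotation":[0.004,0,0]}]' 35; python3 -m pendant '[{"claw":0.0,"delta_pos":[0,0,0],"rotation":[0,0,0]},{"claw":0.0,"delta_pos":[0,0,0],"rotation":[0,0,0]},{"claw":0.0,"delta_pos":[0,0,0],"rotation":[0,0,0]},{"claw":0.0,"delta_pos":[0,0,0],"rotation":[0,0,0]},{"claw":0.0,"delta_pos":[0,0,0],"rotation":[0,0,0]},{"claw":0.0,"delta_pos":[0,0,0],"rotation":[0,0,0]}]' 35;  python3 - <<'E'
from h import *
import pickle
np.set_printoptions(precision=4,suppress=True)
s=manip.read_state(); print(s['eef_pos'],s['eef_rot'])
im=manip.camera('wrist');cv2.imwrite("pics/w5.png",im[:,:,::-1])
cv2.imwrite("pics/w5z.png",cv2.resize(im[150:330,180:330,::-1],None,fx=3.3,fy=3.3,interpolation=cv2.INTER_CUBIC))
pickle.dump(s,open('w5.pkl','wb'))
E
```

```text
clock: 7.02
eef_pos: [498.6, 335.9, 88.3]
eef_rot: [3.142, -0.001, 1.842]
wrist_force: [0.7, 0.3, -0.3]
finger_gap: 93.9
clock: 7.78
eef_pos: [498.6, 335.9, 88.3]
eef_rot: [3.142, -0.001, 1.842]
wrist_force: [-0.2, -0.2, 0.0]
finger_gap: 37.4
[498.5937 335.9374  88.3029] [ 3.1415 -0.001   1.8423]
```

View pics/w5z.png

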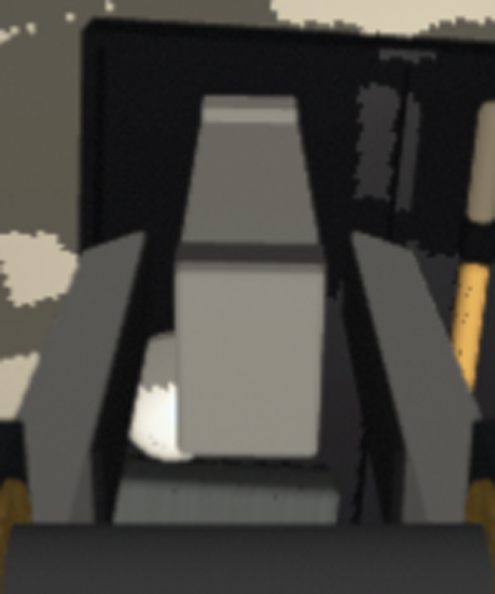

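The fingers are still closing (gap 37 mm) and are centred on the cartridge, so I'll keep closing.

```bash
python3 -m pendant '[{"claw":0.0,"delta_pos":[0,0,0],"rotation":[0,0,0]},{"claw":0.0,"delta_pos":[0,0,0],"rotation":[0,0,0]},{"claw":0.0,"delta_pos":[0,0,0],"rotation":[0,0,0]},{"claw":0.0,"delta_pos":[0,0,0],"rotation":[0,0,0]}]' 35;  python3 - <<'E'
from h import *
import pickle
np.set_printoptions(precision=4,suppress=True)
s=manip.read_state(); print(s['eef_pos'],s['eef_rot'],s['wrist_force'])
im=manip.camera('wrist');cv2.imwrite("pics/w6.png",im[:,:,::-1])
cv2.imwrite("pics/w6z.png",cv2.resize(im[150:310,190:320,::-1],None,fx=3.7,fy=3.7,interpolation=cv2.INTER_CUBIC))
pickle.dump(s,open('w6.pkl','wb'))
E
```

```text
clock: 8.32
eef_pos: [498.6, 335.9, 88.3]
eef_rot: [3.142, -0.001, 1.842]
wrist_force: [0.0, 0.0, -1.0]
finger_gap: 23.8
[498.5777 335.923   88.3082] [ 3.1415 -0.001   1.8423] [ 0.0124  0.0478 -0.9778]
```

View pics/w6z.png

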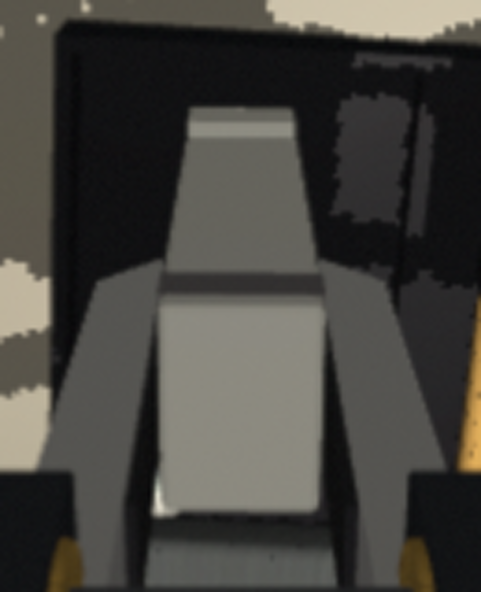

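Run:
```python
from h import *
import pickle
np.set_printoptions(precision=3,suppress=True)
s=pickle.load(open('w6.pkl','rb'));W=cam('wrist',s)
p=plane(W,uz([[158,299],[324,299],[321,515],[158,515]],190,150,3.7),125)
print(p.mean(0),[np.linalg.norm(p[i]-p[(i+1)%4]) for i in range(4)])
R=Ro.from_euler('xyz',s['eef_rot']).as_matrix()
print("tool",(p-s['eef_pos'])@R)
print("mean",((p-s['eef_pos'])@R).mean(0))
```

```text
[498.083 336.633 125.   ] [np.float64(23.05939073566828), np.float64(34.89390106710494), np.float64(24.186919088826635), np.float64(34.90197274715835)]
tool [[ 18.289 -11.719 -36.675]
 [ 18.308  11.34  -36.674]
 [-16.584  11.715 -36.707]
 [-16.605 -12.472 -36.708]]
mean [  0.852  -0.284 -36.691]
```

Gripped with a gap of 23.8 mm; the cartridge centre is 0.85 mm along tool +x from the TCP. Next I'll lift it and carry it over the dock.

```bash
python3 -m pendant '[{"claw":0.0,"delta_pos":[0,0,-0.04],"rotation":[0,0,0]},{"claw":0.0,"delta_pos":[0,0,-0.08],"rotation":[0,0,0]},{"claw":0.0,"delta_pos":[0,0,-0.12],"rotation":[0,0,0]},{"claw":0.0,"delta_pos":[-0.02,-0.004,-0.14],"rotation":[0,0,0]},{"claw":0.0,"delta_pos":[-0.06,-0.013,-0.14],"rotation":[0,0,0]},{"claw":0.0,"delta_pos":[-0.11,-0.024,-0.14],"rotation":[0,0,0.02]},{"claw":0.0,"delta_pos":[-0.165,-0.037,-0.14],"rotation":[0,0,0.04]},{"claw":0.0,"delta_pos":[-0.22,-0.049,-0.14],"rotation":[0,0,0.06]},{"claw":0.0,"delta_pos":[-0.275,-0.061,-0.14],"rotation":[0,0,0.08]},{"claw":0.0,"delta_pos":[-0.33,-0.073,-0.14],"rotation":[0,0,0.1]}]' 35
```

```text
clock: 9.62
eef_pos: [515.8, -4.5, 227.2]
eef_rot: [-3.14, -0.001, 1.741]
wrist_force: [0.8, 0.3, -0.9]
finger_gap: 23.8
```

```bash
python3 -m pendant '[{"claw":0.0,"delta_pos":[-0.05,-0.006,0],"rotation":[0,0,0.005]},{"claw":0.0,"delta_pos":[-0.1,-0.012,0],"rotation":[0,0,0.01]},{"claw":0.0,"delta_pos":[-0.15,-0.017,0],"rotation":[0,0,0.02]},{"claw":0.0,"delta_pos":[-0.2,-0.023,0.02],"rotation":[0,0,0.025]},{"claw":0.0,"delta_pos":[-0.23,-0.0265,0.03],"rotation":[0,0,0.025]},{"claw":0.0,"delta_pos":[-0.2423,-0.0279,0.042],"rotation":[0,0,0.025]},{"claw":0.0,"delta_pos":[-0.2423,-0.0279,0.042],"rotation":[0,0,0.025]},{"claw":0.0,"delta_pos":[-0.2423,-0.0279,0.042],"rotation":[0,0,0.025]},{"claw":0.0,"delta_pos":[-0.2423,-0.0279,0.042],"rotation":[0,0,0.025]}]' 35
python3 - <<'E'
from h import *
import pickle
np.set_printoptions(precision=4,suppress=True)
s=manip.read_state(); print(s['clock'],s['eef_pos'],s['eef_rot'],s['wrist_force'])
im=manip.camera('wrist');cv2.imwrite("pics/w7.png",im[:,:,::-1])
im=manip.camera('side');cv2.imwrite("pics/side7.png",im[:,:,::-1])
pickle.dump(s,open('w7.pkl','wb'))
E
```

```text
clock: 10.75
eef_pos: [529.6, -247.1, 185.6]
eef_rot: [-3.141, -0.001, 1.717]
wrist_force: [0.3, -0.2, -1.5]
finger_gap: 23.7
10.75 [ 529.6429 -247.1338  185.6256] [-3.1412 -0.0005  1.7174] [ 0.3274 -0.2206 -1.49  ]
```

View pics/w7.png

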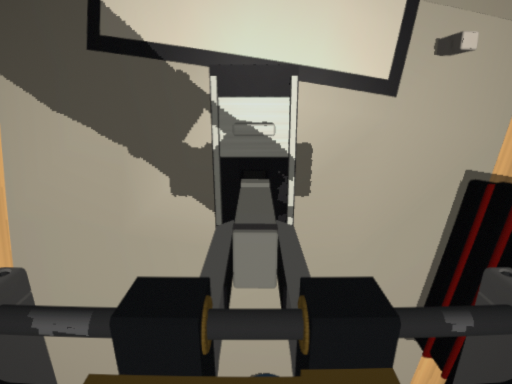

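View pics/side7.png

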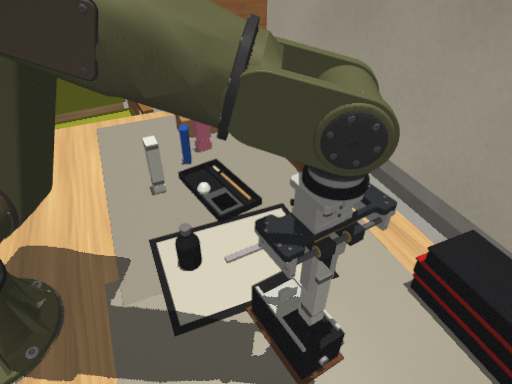

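Run:
```python
from h import *
a=cv2.imread("pics/w7.png")[140:200,210:300].astype(float)
b=np.clip((a-5)*4,0,255).astype(np.uint8)
cv2.imwrite("pics/w7e.png",cv2.resize(b,None,fx=8,fy=8,interpolation=cv2.INTER_CUBIC))
```

```text
(no output)
```

View pics/w7e.png

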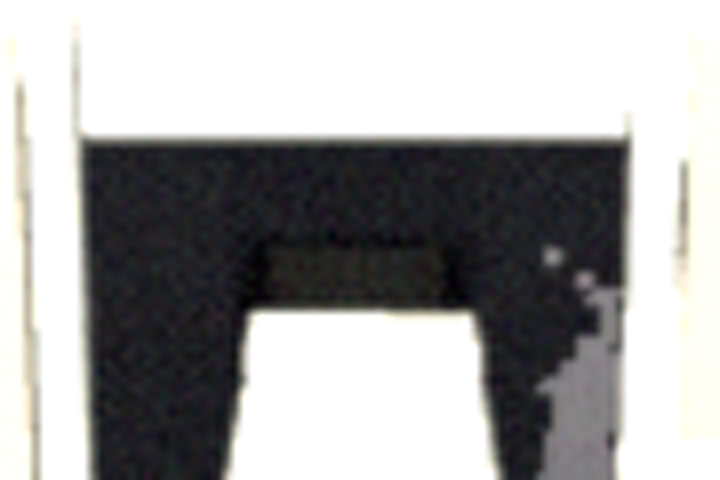

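```bash
python3 -m pendant '[{"claw":0.0,"delta_pos":[-0.0009,-0.0005,0],"rotation":[0,0,0]},{"claw":0.0,"delta_pos":[-0.0009,-0.0005,0.008],"rotation":[0,0,0]},{"claw":0.0,"delta_pos":[-0.0009,-0.0005,0.014],"rotation":[0,0,0]},{"claw":0.0,"delta_pos":[-0.0009,-0.0005,0.017],"rotation":[0,0,0]},{"claw":0.0,"delta_pos":[-0.0009,-0.0005,0.017],"rotation":[0,0,0]}]' 35
python3 -m pendant '[{"claw":0.0,"delta_pos":[0,0,0.002],"rotation":[0,0,0]},{"claw":0.0,"delta_pos":[0,0,0.004],"rotation":[0,0,0]},{"claw":0.0,"delta_pos":[0,0,0.004],"rotation":[0,0,0]}]'
```

```text
clock: 11.48
eef_pos: [529.1, -248.3, 168.1]
eef_rot: [-3.141, -0.001, 1.717]
wrist_force: [-0.3, 0.0, -1.8]
finger_gap: 23.6
clock: 11.85
eef_pos: [529.1, -248.3, 164.0]
eef_rot: [-3.14, -0.001, 1.717]
wrist_force: [0.2, 0.7, -1.2]
finger_gap: 23.7
```

```bash
python3 -m pendant '[{"claw":0.0,"delta_pos":[0,0,0.0015],"rotation":[0,0,0]},{"claw":0.0,"delta_pos":[0,0,0.003],"rotation":[0,0,0]},{"claw":0.0,"delta_pos":[0,0,0.003],"rotation":[0,0,0]}]'
python3 -m pendant '[{"claw":0.0,"delta_pos":[0,0,0.0015],"rotation":[0,0,0]},{"claw":0.0,"delta_pos":[0,0,0.003],"rotation":[0,0,0]},{"claw":0.0,"delta_pos":[0,0,0.003],"rotation":[0,0,0]}]'
```

```text
clock: 12.22
eef_pos: [529.0, -248.2, 160.8]
eef_rot: [-3.14, -0.001, 1.717]
wrist_force: [0.1, 0.1, -0.8]
finger_gap: 23.8
clock: 12.6
eef_pos: [528.9, -248.2, 157.7]
eef_rot: [-3.14, -0.001, 1.717]
wrist_force: [-0.4, 0.3, -0.8]
finger_gap: 23.7
```

```bash
python3 -m pendant '[{"claw":0.0,"delta_pos":[0.0001,0,0.002],"rotation":[0,0,0]},{"claw":0.0,"delta_pos":[0.0001,0,0.004],"rotation":[0,0,0]},{"claw":0.0,"delta_pos":[0.0001,0,0.006],"rotation":[0,0,0]},{"claw":0.0,"delta_pos":[0.0001,0,0.006],"rotation":[0,0,0]}]'
python3 -m pendant '[{"claw":0.0,"delta_pos":[0,0,0.001],"rotation":[0,0,0]},{"claw":0.0,"delta_pos":[0,0,0.002],"rotation":[0,0,0]},{"claw":0.0,"delta_pos":[0,0,0.002],"rotation":[0,0,0]}]'
python3 -m pendant '[{"claw":0.0,"delta_pos":[0,0,0.001],"rotation":[0,0,0]},{"claw":0.0,"delta_pos":[0,0,0.002],"rotation":[0,0,0]},{"claw":0.0,"delta_pos":[0,0,0.002],"rotation":[0,0,0]}]'
```

```text
clock: 13.1
eef_pos: [528.9, -248.1, 151.5]
eef_rot: [-3.14, -0.002, 1.717]
wrist_force: [-0.0, 0.7, -1.3]
finger_gap: 23.6
clock: 13.48
eef_pos: [528.8, -248.0, 149.4]
eef_rot: [-3.14, -0.002, 1.717]
wrist_force: [-0.0, 0.0, -1.5]
finger_gap: 23.5
clock: 13.85
eef_pos: [528.8, -248.0, 147.3]
eef_rot: [-3.14, -0.002, 1.717]
wrist_force: [0.4, -0.4, -1.3]
finger_gap: 23.8
```

```bash
python3 -m pendant '[{"claw":0.0,"delta_pos":[0,0,0.001],"rotation":[0,0,0]},{"claw":0.0,"delta_pos":[0,0,0.002],"rotation":[0,0,0]},{"claw":0.0,"delta_pos":[0,0,0.002],"rotation":[0,0,0]}]'
python3 -m pendant '[{"claw":0.0,"delta_pos":[0,0,0.001],"rotation":[0,0,0]},{"claw":0.0,"delta_pos":[0,0,0.002],"rotation":[0,0,0]},{"claw":0.0,"delta_pos":[0,0,0.002],"rotation":[0,0,0]}]'
python3 -m pendant '[{"claw":0.0,"delta_pos":[0,0,0.001],"rotation":[0,0,0]},{"claw":0.0,"delta_pos":[0,0,0.002],"rotation":[0,0,0]},{"claw":0.0,"delta_pos":[0,0,0.002],"rotation":[0,0,0]}]'
```

```text
clock: 14.22
eef_pos: [528.7, -248.0, 145.2]
eef_rot: [-3.139, -0.002, 1.717]
wrist_force: [0.4, 0.1, -1.2]
finger_gap: 23.9
clock: 14.6
eef_pos: [528.7, -248.0, 143.1]
eef_rot: [-3.139, -0.002, 1.717]
wrist_force: [-0.5, -0.3, -1.2]
finger_gap: 23.7
clock: 14.98
eef_pos: [528.7, -247.8, 141.0]
eef_rot: [-3.139, -0.002, 1.717]
wrist_force: [0.6, 1.4, -1.2]
finger_gap: 23.7
```

```bash
python3 -m pendant '[{"claw":0.0,"delta_pos":[0,0,0.001],"rotation":[-0.002,0.001,0]},{"claw":0.0,"delta_pos":[0,0,0.0015],"rotation":[-0.002,0.001,0]},{"claw":0.0,"delta_pos":[0,0,0.0015],"rotation":[-0.002,0.001,0]}]'
python3 -m pendant '[{"claw":0.0,"delta_pos":[0,0,0.001],"rotation":[0,0,0]},{"claw":0.0,"delta_pos":[0,0,0.0015],"rotation":[0,0,0]},{"claw":0.0,"delta_pos":[0,0,0.0015],"rotation":[0,0,0]}]'
```

```text
clock: 15.35
eef_pos: [528.7, -247.6, 139.5]
eef_rot: [-3.141, -0.004, 1.717]
wrist_force: [0.6, 4.2, 2.1]
finger_gap: 24.0
clock: 15.72
eef_pos: [528.8, -247.4, 138.0]
eef_rot: [-3.141, -0.004, 1.717]
wrist_force: [0.3, 5.2, 2.7]
finger_gap: 23.6
```

The ball contact shows as +5 N in y and about +4 N in z, with the foot about 24 mm deep. I'll carry on gently.

```bash
python3 -m pendant '[{"claw":0.0,"delta_pos":[-0.0003,0,0.001],"rotation":[0,-0.003,0]},{"claw":0.0,"delta_pos":[-0.0003,0,0.002],"rotation":[0,-0.003,0]},{"claw":0.0,"delta_pos":[-0.0003,0,0.002],"rotation":[0,-0.003,0]}]'
python3 -m pendant '[{"claw":0.0,"delta_pos":[-0.0003,0,0.001],"rotation":[0,0,0]},{"claw":0.0,"delta_pos":[-0.0003,0,0.002],"rotation":[0,0,0]},{"claw":0.0,"delta_pos":[-0.0003,0,0.002],"rotation":[0,0,0]}]'
```

```text
clock: 16.1
eef_pos: [528.8, -247.4, 135.8]
eef_rot: [-3.141, -0.002, 1.717]
wrist_force: [0.4, 6.6, 1.2]
finger_gap: 24.0
clock: 16.48
eef_pos: [528.8, -247.4, 133.6]
eef_rot: [-3.141, -0.002, 1.717]
wrist_force: [0.7, 5.6, 2.1]
finger_gap: 23.8
```

Run:
```python
from h import *
s=manip.read_state();print(s['eef_pos'],s['wrist_force'],s['eef_rot'],s['finger_gap'])
im=manip.camera('wrist');cv2.imwrite("pics/w8.png",im[:,:,::-1])
cv2.imwrite("pics/w8z.png",cv2.resize(im[150:310,190:320,::-1],None,fx=3.7,fy=3.7,interpolation=cv2.INTER_CUBIC))
```

```text
[ 528.77403518 -247.38438229  133.55510324] [0.67275557 5.57399101 2.08991315] [-3.14111257e+00 -2.25126194e-03  1.71732342e+00] 23.810999099275875
```

View pics/w8z.png

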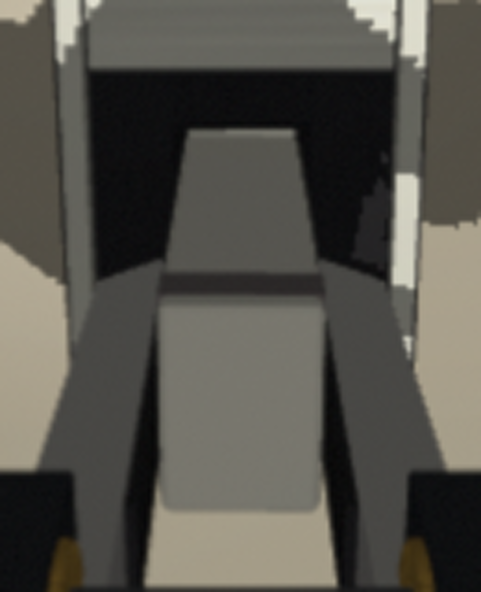

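```bash
for i in 1 ; do python3 -m pendant '[{"claw":0.0,"delta_pos":[-0.0002,0,0.0015],"rotation":[0,0,0]},{"claw":0.0,"delta_pos":[-0.0002,0,0.003],"rotation":[0,0,0]},{"claw":0.0,"delta_pos":[-0.0002,0,0.003],"rotation":[0,0,0]}]'; done
python3 -m pendant '[{"claw":0.0,"delta_pos":[-0.0002,0,0.0015],"rotation":[0,0,0]},{"claw":0.0,"delta_pos":[-0.0002,0,0.003],"rotation":[0,0,0]},{"claw":0.0,"delta_pos":[-0.0002,0,0.003],"rotation":[0,0,0]}]'
python3 -m pendant '[{"claw":0.0,"delta_pos":[0,0,0.001],"rotation":[0,0,0]},{"claw":0.0,"delta_pos":[0,0,0.002],"rotation":[0,0,0]},{"claw":0.0,"delta_pos":[0,0,0.002],"rotation":[0,0,0]}]'
```

```text
clock: 16.9
eef_pos: [528.8, -247.4, 130.2]
eef_rot: [-3.141, -0.003, 1.717]
wrist_force: [-0.0, 4.4, 0.2]
finger_gap: 23.6
clock: 17.27
eef_pos: [528.8, -247.4, 127.0]
eef_rot: [-3.141, -0.003, 1.717]
wrist_force: [0.1, 4.9, 0.3]
finger_gap: 23.9
clock: 17.65
eef_pos: [528.7, -247.4, 124.9]
eef_rot: [-3.141, -0.003, 1.717]
wrist_force: [0.9, 4.6, 2.1]
finger_gap: 23.9
```

```bash
python3 -m pendant '[{"claw":0.0,"delta_pos":[0,0,0.001],"rotation":[0,0,0]},{"claw":0.0,"delta_pos":[0,0,0.002],"rotation":[0,0,0]},{"claw":0.0,"delta_pos":[0,0,0.002],"rotation":[0,0,0]}]'
python3 -m pendant '[{"claw":0.0,"delta_pos":[0,0,0.001],"rotation":[0,0,0]},{"claw":0.0,"delta_pos":[0,0,0.001],"rotation":[0,0,0]}]'
python3 -m pendant '[{"claw":0.0,"delta_pos":[0,0,0.001],"rotation":[0,0,0]},{"claw":0.0,"delta_pos":[0,0,0.001],"rotation":[0,0,0]}]'
```

```text
clock: 18.02
eef_pos: [528.7, -247.3, 122.8]
eef_rot: [-3.141, -0.003, 1.718]
wrist_force: [-0.1, 3.6, 1.3]
finger_gap: 23.9
clock: 18.27
eef_pos: [528.7, -247.3, 121.7]
eef_rot: [-3.141, -0.003, 1.718]
wrist_force: [1.2, 4.3, 0.6]
finger_gap: 23.6
clock: 18.52
eef_pos: [528.6, -247.3, 120.2]
eef_rot: [-3.14, -0.003, 1.718]
wrist_force: [0.9, 4.2, -2.5]
finger_gap: 23.8
```

```bash
python3 -m pendant '[{"claw":0.0,"delta_pos":[0,0,0.001],"rotation":[0,0,0]},{"claw":0.0,"delta_pos":[0,0,0.001],"rotation":[0,0,0]}]'
python3 -m pendant '[{"claw":0.0,"delta_pos":[0,0,0.001],"rotation":[0,0,0]},{"claw":0.0,"delta_pos":[0,0,0.001],"rotation":[0,0,0]}]'
```

```text
clock: 18.77
eef_pos: [528.4, -247.3, 118.8]
eef_rot: [-3.14, -0.004, 1.717]
wrist_force: [0.3, 3.4, -6.0]
finger_gap: 24.1
clock: 19.02
eef_pos: [528.2, -247.4, 117.4]
eef_rot: [-3.139, -0.004, 1.717]
wrist_force: [-0.4, 3.1, -4.1]
finger_gap: 23.9
```

```bash
python3 -m pendant '[{"claw":0.0,"delta_pos":[0,0,0.0007],"rotation":[0,0,0]},{"claw":0.0,"delta_pos":[0,0,0.0007],"rotation":[0,0,0]}]'
python3 -m pendant '[{"claw":0.0,"delta_pos":[0,0,0.0005],"rotation":[0,0,0]},{"claw":0.0,"delta_pos":[0,0,0.0005],"rotation":[0,0,0]}]'
```

```text
clock: 19.27
eef_pos: [528.2, -247.6, 116.6]
eef_rot: [-3.139, -0.003, 1.717]
wrist_force: [0.7, 1.6, -3.9]
finger_gap: 23.9
clock: 19.52
eef_pos: [528.2, -247.7, 116.1]
eef_rot: [-3.139, -0.003, 1.717]
wrist_force: [-0.9, 1.7, -2.6]
finger_gap: 23.6
```

```bash
python3 -m pendant '[{"claw":0.0,"delta_pos":[0,0,0.0005],"rotation":[0,0,0]},{"claw":0.0,"delta_pos":[0,0,0.0005],"rotation":[0,0,0]}]'
python3 -m pendant '[{"claw":0.0,"delta_pos":[0,0,0.0004],"rotation":[0,0,0]},{"claw":0.0,"delta_pos":[0,0,0.0004],"rotation":[0,0,0]}]'
```

```text
clock: 19.77
eef_pos: [528.3, -247.9, 115.7]
eef_rot: [-3.139, -0.003, 1.717]
wrist_force: [-0.4, 0.7, -0.8]
finger_gap: 24.0
clock: 20.02
eef_pos: [528.3, -248.0, 115.4]
eef_rot: [-3.139, -0.002, 1.717]
wrist_force: [1.1, -0.3, -1.8]
finger_gap: 23.8
```

```bash
python3 -m pendant '[{"claw":0.0,"delta_pos":[0,0,0.0004],"rotation":[0,0,0]},{"claw":0.0,"delta_pos":[0,0,0.0004],"rotation":[0,0,0]}]'
python3 -m pendant '[{"claw":0.0,"delta_pos":[0,0,0.0004],"rotation":[0,0,0]},{"claw":0.0,"delta_pos":[0,0,0.0004],"rotation":[0,0,0]}]'
```

```text
clock: 20.27
eef_pos: [528.3, -248.0, 115.0]
eef_rot: [-3.139, -0.002, 1.717]
wrist_force: [0.2, 0.1, -1.4]
finger_gap: 23.8
clock: 20.52
eef_pos: [528.4, -248.1, 114.8]
eef_rot: [-3.14, -0.002, 1.717]
wrist_force: [-0.8, 0.4, 1.0]
finger_gap: 23.7
```

The click came as a −6 N pull that faded, with the side force gone. The seat is now just felt: fz rose about 2.5 N. That's the stopping point, so I'll let go and lift clear.

```bash
python3 -m pendant '[{"claw":0.06,"delta_pos":[0,0,0],"rotation":[0,0,0]},{"claw":0.06,"delta_pos":[0,0,0],"rotation":[0,0,0]},{"claw":0.06,"delta_pos":[0,0,0],"rotation":[0,0,0]},{"claw":0.06,"delta_pos":[0,0,0],"rotation":[0,0,0]}]'
python3 -m pendant '[{"claw":0.06,"delta_pos":[0,0,-0.01],"rotation":[0,0,0]},{"claw":0.06,"delta_pos":[0,0,-0.03],"rotation":[0,0,0]},{"claw":0.06,"delta_pos":[0,0,-0.08],"rotation":[0,0,0]},{"claw":0.06,"delta_pos":[-0.03,0,-0.12],"rotation":[0,0,0]},{"claw":0.06,"delta_pos":[-0.03,0,-0.12],"rotation":[0,0,0]},{"claw":0.06,"delta_pos":[-0.03,0,-0.12],"rotation":[0,0,0]}]'
python3 - <<'E'
from h import *
s=manip.read_state();print(s['eef_pos'],s['wrist_force'],s['eef_rot'],s['finger_gap'])
import pickle; pickle.dump(s,open('w9.pkl','wb'))
for n in ('wrist','side','top'):
    im=manip.camera(n);cv2.imwrite(f"pics/{n}9.png",im[:,:,::-1])
E
```

```text
clock: 21.02
eef_pos: [528.4, -248.1, 114.8]
eef_rot: [-3.14, -0.002, 1.717]
wrist_force: [0.2, -0.3, -0.1]
finger_gap: 59.0
clock: 21.78
eef_pos: [532.7, -277.6, 234.0]
eef_rot: [-3.139, -0.003, 1.717]
wrist_force: [-0.2, -0.5, 0.1]
finger_gap: 59.9
[ 532.6701481  -277.58970472  233.97040699] [-0.19306953 -0.50173833  0.05284762] [-3.13880924e+00 -3.02527735e-03  1.71706095e+00] 59.92485801057647
```

View pics/wrist9.png

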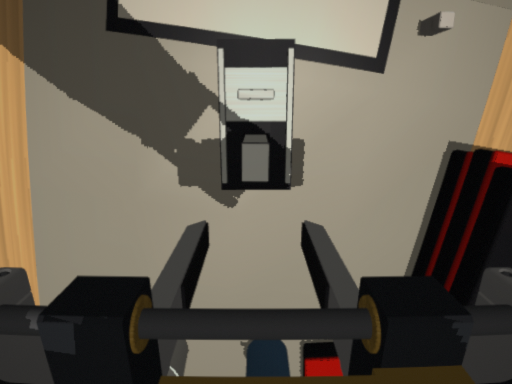

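View pics/side9.png

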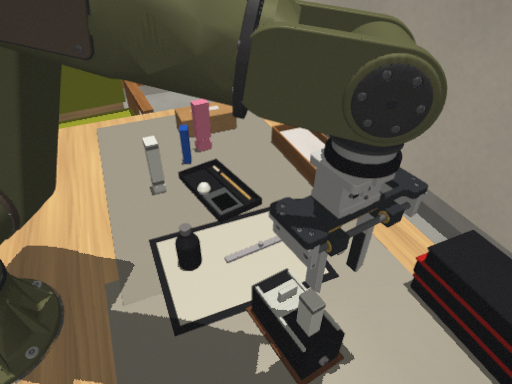

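View pics/top9.png

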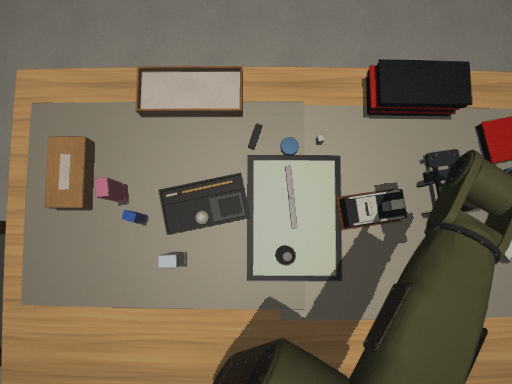

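The cartridge stands upright in the slot at (255,160) px in the wrist view, with the shutter open behind it. Nothing else looks moved. I'll check its top height and centre once more.

Run:
```python
from h import *
import pickle
np.set_printoptions(precision=2,suppress=True)
s=pickle.load(open('w9.pkl','rb'));W=cam('wrist',s)
a=cv2.imread("pics/wrist9.png"); g=cv2.cvtColor(a,cv2.COLOR_BGR2GRAY).astype(int)
print([(c,g[155:175,c].mean().round()) for c in range(238,276)]); print([(r,g[r,248:262].mean().round()) for r in range(132,190)])
for z in (148,151,154):
    p=plane(W,[[241.8,162],[269.2,162],[255.5,142.5],[255.5,181.5]],z); print(z,np.linalg.norm(p[1]-p[0]),np.linalg.norm(p[2]-p[3]),p[:2].mean(0),p[2:].mean(0))
```

```text
[(238, np.float64(10.0)), (239, np.float64(10.0)), (240, np.float64(12.0)), (241, np.float64(37.0)), (242, np.float64(87.0)), (243, np.float64(103.0)), (244, np.float64(105.0)), (245, np.float64(105.0)), (246, np.float64(105.0)), (247, np.float64(105.0)), (248, np.float64(105.0)), (249, np.float64(105.0)), (250, np.float64(105.0)), (251, np.float64(105.0)), (252, np.float64(105.0)), (253, np.float64(105.0)), (254, np.float64(105.0)), (255, np.float64(105.0)), (256, np.float64(105.0)), (257, np.float64(105.0)), (258, np.float64(105.0)), (259, np.float64(105.0)), (260, np.float64(105.0)), (261, np.float64(105.0)), (262, np.float64(105.0)), (263, np.float64(105.0)), (264, np.float64(105.0)), (265, np.float64(105.0)), (266, np.float64(105.0)), (267, np.float64(97.0)), (268, np.float64(65.0)), (269, np.float64(28.0)), (270, np.float64(12.0)), (271, np.float64(11.0)), (272, np.float64(11.0)), (273, np.float64(11.0)), (274, np.float64(11.0)), (275, np.float64(11.0))]
[(132, np.float64(10.0)), (133, np.float64(13.0)), (134, np.float64(39.0)), (135, np.float64(66.0)), (136, np.float64(74.0)),
[... 938 characters left out ...]
float64(105.0)), (174, np.float64(105.0)), (175, np.float64(105.0)), (176, np.float64(104.0)), (177, np.float64(104.0)), (178, np.float64(104.0)), (179, np.float64(104.0)), (180, np.float64(97.0)), (181, np.float64(56.0)), (182, np.float64(21.0)), (183, np.float64(11.0)), (184, np.float64(11.0)), (185, np.float64(10.0)), (186, np.float64(9.0)), (187, np.float64(10.0)), (188, np.float64(16.0)), (189, np.float64(62.0))]
148 24.49953694850517 35.41675034601249 [ 528.6  -247.85  148.  ] [ 528.65 -248.16  148.  ]
151 24.222428558396846 35.016159971921624 [ 528.52 -247.27  151.  ] [ 528.56 -247.58  151.  ]
154 23.94532016828842 34.615569597830756 [ 528.43 -246.7   154.  ] [ 528.48 -247.    154.  ]
```

The top centre is about (528.5,−247.4), against a measured slot at (528.9,−247.2). Its height fits about 151 mm, so the foot is about 48 mm below the mouth. The robot is clear, so I'll hand in.

```bash
python3 -c "
from cell import manip
print(manip.read_state()['clock']); print(manip.sign_off())"
```

```text
21.925
the job is handed in; nothing more can be done
None
```

I slid the shutter open to its end stop, put the white tray cartridge in the slot, let go and handed the job in at 21.9 s. `sign_off` gave no verdict.

- **Shutter:** it measures about 60 mm open, from the wrist picture taken right after the push.
- **Insertion:** the ball met the foot about 23 mm below the mouth. The pull-down then reached −6 N and faded, and the sideways force went to zero, which I took as the click. I pressed on less than 1 mm more, until the seat was just felt at about 2.5 N. The readings at the ends of the moves stayed below 7 N on every axis.
- **After letting go:** the cartridge's top centre is at (528.5, −247.4) mm, against a slot I measured at (528.9, −247.2) mm. It looks upright, with its foot about 48 mm below the mouth. The arm is clear, and nothing else looks moved in the side and top pictures.

Nothing failed or clearly disagreed. The catch joint cannot be read, so the click is known only from the forces and the depth. "Nothing else moved" was judged by eye.

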